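# Dock a board in the check station and start the check

### The arm

A 6-joint arm with a two-finger parallel gripper is mounted at the origin on a cart in front of the work surface, level with it; the furniture and walls round the work are solid. World frame = base frame: x ahead of the robot, y to its left, z up, the work surface at z = 0. Lengths are in m, angles in rad, forces in N, time in s.
With the tool pointing down it reaches from about 0.3 to 0.85 m from the base axis. Payload 4.2 kg.
Tool frame: the origin (TCP) lies at the very end of the fingers, on their centre line; the grasp point (between the pads) lies 19 mm behind it; z points along the fingers, y is the line along which they close (so a half turn about z gives the same grasp; the last joint's range is limited). The gripper opens to 91 mm and grips with 3 to 60 N. Pads are 32 mm wide; open, the fingers measure 118 mm over their backs; the gripper's body (76 mm by 178 mm) begins 60 mm behind the grasp point.
Start: joints at [-1.236, 0.32, 1.565, -0, 1.257, -0.02], TCP at [0.2, -0.539, 0.214] pointing down, gripper open.
Joint ranges: [-3.11, 3.11], [-0.84, 2.01], [0.21, 2.61], [-1.34, 4.49], [0.05, 2.63], [-2.56, 2.56]. Speed limits (rad/s): [2.57, 2.57, 3.14, 3.14, 3.14, 3.14].

### API

Orientations are given as a unit quaternion [x, y, z, w].
In Python, from plant import manip gives the robot as it stands. Calls block until the motion is done:
- manip.move_pose(position, orientation): joint-space move of the TCP to a pose.
- manip.move_straight(position, attitude=None, speed=0.15, threshold=None): straight line of the TCP; attitude=None keeps the orientation; speed is the mean speed in m/s. With threshold (N) it stops when the force on the tool has changed by that much, and returns True; else False.
- manip.set_joints(angles): joint-space move.
- manip.set_gripper(opening): finger opening in m; the grip force is fixed at half the most; returns when the fingers have stopped.
- manip.pause(seconds).
- manip.inverse_kinematics(position, orientation): joint angles nearest the present ones, or None.
- manip.camera(name): name is "side" or "top"; returns the picture (384x512x3 uint8, red, green, blue); there is no depth.
- manip.calibration(name): a dict with "mtx" (3x3 intrinsics, pixels), "dist_coeffs" ([k1, k2, p1, p2, k3] as OpenCV has them; the pictures are not rectified), "R" (3x3) and "t" (3): a world point X has camera coordinates R X + t. Camera axes: x right, y down, z forward; pixel columns grow to the right and rows downward; lengths in m; the calibration is good to about 2 mm. A picture is of the moment at which its call begins. calibration takes no time and is no camera call.
A pose or a line that the arm cannot do raises manip.MotionError and nothing moves.
- manip.job_done(): hands the job in; it is judged then, once.
Trained networks look in the newest picture that a camera, given by its name, has taken for a name from the list of things; names that differ only in an ending like _2 or _b are one class to them, and where a whole thing is asked for, a point or a joint stands for the part that bears it (a point fixed in the world has none). Each returns a list of dicts, best first, with "conf" (0 to 1); they miss things now and then, are a little off and sometimes report something else, mostly with a low value. They report only what shows in the picture. A call takes as long as a camera call.
- manip.trace(camera, target): "mask" (384x512 bool, what is visible of it) and "box" ([centre column, centre row, width, height] in pixels, round what is visible of it).
Readings, each from a call of its own:
- manip.read_time(): time.
- manip.read_joints(): joint angles.
- manip.read_qd(): joint speeds.
- manip.read_effort(): joint torques, N m.
- manip.read_ee_pos(): TCP position.
- manip.read_orientation(): TCP orientation.
- manip.read_wrist_force(): force on the tool from outside, world axes, zero at the start.
- manip.read_moment(): the same for the moment, N m.
- manip.read_finger_gap(): finger opening in m.
- manip.read_grip_force(): force on a finger pad.
Only numpy, scipy, OpenCV 4.12 (cv2) and the standard library are available. Lean on these libraries where they do the work, as an engineer would, in place of code of your own. Each camera call takes 0.05 s, during which the arm holds its last target. There are 200 camera calls.

### The job

With a fingertip gently push the orange board carriage to the left along its L-shaped slots as far as the corner, then push it away from you into the socket housing until it is fully home, and then press the green start button all the way down and let go. Only push and press: neither grip nor lift the carriage, keep the board seated in it, and leave the other things on the bench where they are.

Things in the scene. Friction and masses are not known exactly. Their poses are not given: they have to be found in the camera images.
- station: Board check station, fixed to the bench: aluminium deck, top at z = 18 mm, x from -80 to 66 mm, y from -98 to 136 mm. At yaw 0 its x points away from the robot, y left; origin on the bench; turned up to 0.3 rad. Two equal L slots guide the two 10 mm pins under the carriage (0.75 mm play, inner corners rounded 4 mm): along +y to the corner, then along +x to the stop.
- corner (a point): Where the carriage's origin is at the corner of the L: station x = -38, y = 38, z = 18 mm. Up to here the carriage's origin runs along x = -38 mm from the load end at y = -42 mm.
- home (a point): Where the carriage's origin is when fully home against the slots' ends: station x = -13, y = 38, z = 18 mm (25 mm beyond the corner).
- socket (a point): Middle of the mouth of the socket housing, a grey box at the back of the station (station x 25 to 64, y -7 to 83, top at z = 56 mm). Its throat, 66 mm wide, z 24 to 36 mm, 13 mm deep, takes the board's rear edge.
- carriage: Orange plastic carriage, loose, about 0.35 kg, lying on the deck with its pins in the slots; 70 (x) x 96 (y) mm, floor 10 mm thick, rims on front, left and right to 22 mm above its underside; open at the back. Origin: centre of its underside; axes as the station's. Slides at under 2 N and stays where left. Starts with its origin at station x = -38, y = -42 to -22 mm.
- board: Green circuit board module, 46 x 62 x 4 mm, 28 g, lying loose in the carriage's shallow nest with about 1 mm play, its rear edge overhanging the carriage's back by about 10 mm. Origin: centre of its underside; seated it is at x = 24, y = 0, z = 10 mm in the carriage's frame.
- start_key (a joint): Travel of the green start button: 0 up, 0.006 m fully down. A spring returns it; fully down takes 5 N.
- start_key_top (a point): Centre of the top of the green start button, 26 mm across, at the station's front left; it is pressed straight down (-z).
- test_key: Blue plug-in test key, 20 x 64 x 9 mm, lying loose on the rear right of the station's deck. Origin: centre of its underside. Bystander.
- flux: Small brown dropper bottle with a red cap, 31 mm across, 90 mm tall, standing right of the station. Origin: centre of its underside. Bystander.
- brush: Black brush, 22 x 142 x 10 mm (long side along its y), lying left of the station. Origin: centre of its underside. Bystander.
- tweezers: Tweezers, 15 x 120 x 17 mm (long side along its y), lying front right of the station. Origin: centre of its underside. Bystander.
- check_stamp: Small brown turned hand stamp, 24 mm across, 54 mm tall, standing front right of the station. Origin: centre of its underside. Bystander.

How it is judged:
On the way, in this order (a step that is already met when the one before it is completed fails the run):
1. the carriage has been pushed along to the corner of the slots (y of carriage in the frame of station above 0.034 m and x of carriage in the frame of station below -0.03 m), for 0.02 s.
2. the carriage is home in the socket housing (x of carriage in the frame of station above -0.016 m and y of carriage in the frame of station above 0.034 m and z of carriage in the frame of station below 0.0205 m), for 0.2 s.
3. the start button is pressed down with the carriage home (all of step 2 and value of joint start_key above 0.0045 m), for 0.04 s.
At the end, for the whole second after the job is handed in: The carriage lies flat on the deck at the end of its slots, within 3 mm of home (station x over -16 mm, y over 34 mm), at rest; the board lies seated in the carriage within 4 mm sideways and fore, 6 mm aft, flat; the button has been pressed at least 4.5 mm after docking and is up again (all of step 2 and x of board in the frame of carriage between 0.02 and 0.03 m and y of board in the frame of carriage between -0.004 and 0.004 m and z of board in the frame of carriage below 0.0125 m and angle between board's own z axis and vertical below 0.08 rad and value of joint start_key below 0.001 m and linear speed of carriage below 0.01 m/s); the robot touches nothing.
It fails at once if the carriage is lifted or tipped out of its slots (more than 4 mm up, or 0.1 rad) (z of carriage in the frame of station above 0.022 m or angle between carriage's own z axis and vertical above 0.1 rad).
It fails at once if the board is lifted or knocked out of the carriage (more than 5 mm up or 10 mm off) (z of board in the frame of carriage above 0.015 m or x of board in the frame of carriage above 0.034 m or x of board in the frame of carriage below 0.014 m or y of board in the frame of carriage above 0.01 m or y of board in the frame of carriage below -0.01 m).
It fails at once if the carriage is gripped or rammed (fingers on it with more than 35 N in all) (contact force between the fingers and carriage above 35 N).
It fails at once if a bystander (test key, flux bottle, brush, tweezers or stamp) is moved more than 20 mm (distance of any of test_key, flux, brush, tweezers, check_stamp from where it was at the start of the episode above 0.02 m).
It also fails if it takes over 40 s, if anything falls off the work surface, if the arm or the gripper's body presses on something with over 40 N, if the wrist force passes 120 N, or if a joint passes its speed limit or range.

## Working session

There is one attempt and no reset: what is moved stays moved. The work goes in short steps, each a Python script; the robot and the scene stay as the last script left them, time stands still between calls to the robot, and variables do not carry over. Pictures are saved under pics/ and viewed, at most 10 in all, crops included, and the job is handed in when it is done.

```bash
mkdir -p pics; ls; python3 - <<'E'
from plant import manip
import cv2,numpy as np
for c in ("top","side"):
    im=manip.camera(c); cv2.imwrite(f"pics/{c}0.png",cv2.cvtColor(im,4)); k=manip.calibration(c)
    print(c,np.array(k["mtx"]).round(1).tolist(),np.array(k["dist_coeffs"]).round(3),(-np.array(k["R"]).T@k["t"]).round(3))
    for n in ("station","carriage","board","start_key_top","socket"):
        print(n,[(np.round(d["box"],1).tolist(),round(d["conf"],2)) for d in manip.trace(c,n)[:2]])
print(manip.read_time(),manip.read_orientation())
E
```

```text
pics
plant.py
top [[394.8, 0.0, 256.5], [0.0, 394.8, 196.1], [0.0, 0.0, 1.0]] [0.048 0.    0.    0.    0.   ] [ 0.35  -0.042  1.125]
station [([211.4, 194.1, 84.9, 51.4], 0.98)]
carriage [([226.8, 207.1, 36.1, 26.2], 0.58)]
board [([226.7, 196.0, 18.4, 19.8], 0.84)]
start_key_top [([178.3, 207.7, 9.6, 8.8], 0.51)]
socket [([159.4, 190.4, 7.2, 48.8], 0.71)]
side [[490.2, 0.0, 259.8], [0.0, 490.2, 186.7], [0.0, 0.0, 1.0]] [-0.133  0.     0.     0.     0.   ] [ 0.114 -1.079  0.52 ]
station [([253.9, 185.4, 45.7, 46.5], 0.69)]
carriage [([246.6, 192.1, 25.8, 22.6], 0.63)]
board [([249.3, 187.8, 17.6, 10.2], 0.68)]
start_key_top []
socket [([255.9, 188.4, 49.6, 50.8], 0.63)]
0.6 [9.84310546e-01 1.76444740e-01 2.33593804e-05 4.55752084e-05]
```

```bash
python3 - <<'E'
import cv2
t=cv2.imread("pics/top0.png"); s=cv2.imread("pics/side0.png")
cv2.imwrite("pics/t1.png",cv2.resize(t[155:245,150:270],None,fx=6.5,fy=6.5,interpolation=2))
cv2.imwrite("pics/s1.png",cv2.resize(s[150:230,200:310],None,fx=7,fy=7,interpolation=2))
E
```

```text
(no output)
```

View pics/t1.png

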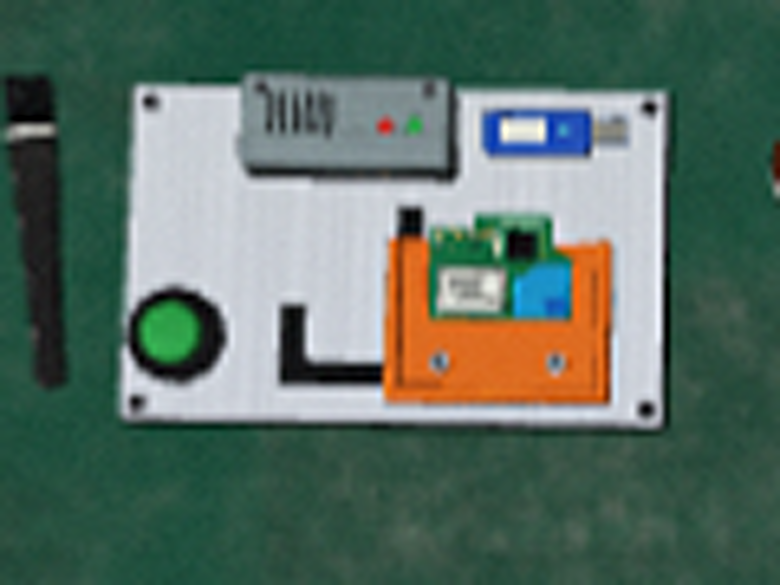

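View pics/s1.png

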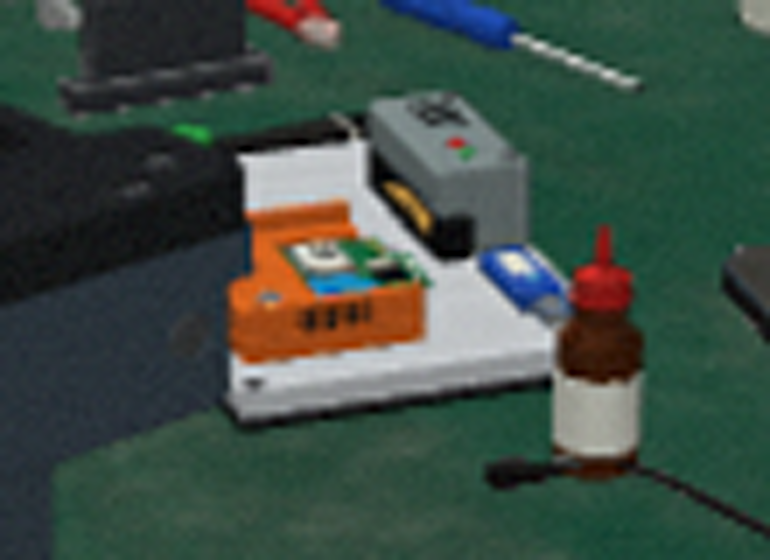

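View pics/top0.png

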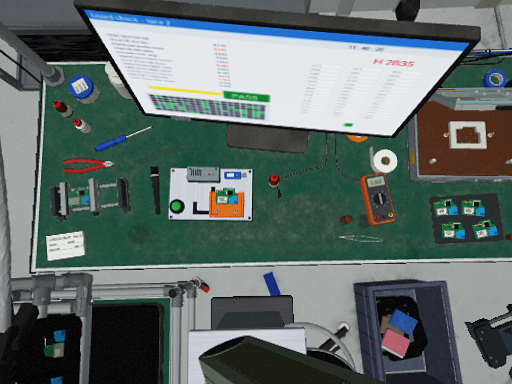

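The top crop shows the deck corners at about (135,85), (667,92), (663,428) and (122,420) px. The carriage is at the right end and the button cap is at about (170,330). The side crop shows the carriage with the board seated in it and an open way in on its right.

```bash
cat > h.py <<'E'
from plant import manip
import cv2,numpy as np
def ray(c,px,z):
    k=manip.calibration(c); R=np.array(k["R"]);t=np.array(k["t"])
    p=cv2.undistortPoints(np.array(px,float).reshape(-1,1,2),np.array(k["mtx"]),np.array(k["dist_coeffs"])).reshape(-1,2)
    d=np.c_[p,np.ones(len(p))]@R; o=-R.T@t
    return (o+d*((z-o[2])/d[:,2])[:,None])[:,:2]
E
python3 - <<'E'
from h import *
im=cv2.imread("pics/top0.png")
crop=np.array([[135,85],[667,92],[663,428],[122,420]])
f=lambda c:(np.array(c)+.5)/6.5-.5+[150,155]
W=ray("top",f(crop),.018)
S=np.array([[66,136],[66,-98],[-80,-98],[-80,136]])/1000
def fit(S,W):
    a=S-S.mean(0);b=W-W.mean(0)
    y=np.arctan2((a[:,0]*b[:,1]-a[:,1]*b[:,0]).sum(),(a*b).sum())
    R=np.array([[np.cos(y),-np.sin(y)],[np.sin(y),np.cos(y)]])
    return y,R,W.mean(0)-R@S.mean(0)
y,R,o=fit(S,W); print("hand",y,o,((W-o)@R*1000).round(1).tolist())
# colour mask of the deck (white), carriage (orange)
hsv=cv2.cvtColor(im,40); H,s,v=cv2.split(hsv)
roi=np.zeros(H.shape,bool);roi[160:230,165:256]=1
w=(roi&(s<70)&(v>130)).astype(np.uint8)
cs,_=cv2.findContours(w,0,2); c=np.vstack([x for x in cs if len(x)>15]); print("minrect",cv2.minAreaRect(c),cv2.boxPoints(cv2.minAreaRect(c)).tolist())
og=roi&(H>5)&(H<18)&(s>150)
P=np.argwhere(og)[:,::-1]; b=cv2.boxPoints(cv2.minAreaRect(P.astype(np.float32)))
print("carriage px",b.tolist(),((ray("top",b,.04)-o)@R*1000).round(1).tolist())
print("key",((ray("top",[f([170,330])],.035)-o)@R*1000).round(1), "crg",((ray("top",f([[386,400],[608,402],[610,243],[388,240]]),.04)-o)@R*1000).round(1).tolist())
print("socket top",((ray("top",f([[243,73],[455,80],[450,172],[240,165]]),.056)-o)@R*1000).round(1).tolist())
E
```

```text
hand -0.03627668720468405 [0.53075885 0.07435262] [[67.2, 136.6], [66.9, -97.9], [-81.4, -98.3], [-80.7, 135.6]]
minrect ((209.78311157226562, 193.3326416015625), (83.12918090820312, 52.28276443481445), 0.784824550151825) [[167.86434936523438, 218.90225219726562], [168.58047485351562, 166.6243896484375], [251.70187377929688, 167.76303100585938], [250.98574829101562, 220.0408935546875]]
carriage px [[208.0, 191.0], [243.0, 191.0], [243.0, 216.0], [208.0, 216.0]] [[-2.7, 23.8], [-1.5, -73.7], [-71.4, -75.0], [-72.5, 21.6]]
key [[-43.4 112.9]] crg [[-72.8, 19.0], [-72.5, -75.3], [-4.2, -74.9], [-4.1, 20.2]]
socket top [[64.7, 82.1], [62.7, -8.3], [22.9, -7.2], [24.8, 81.8]]
```

View pics/side0.png

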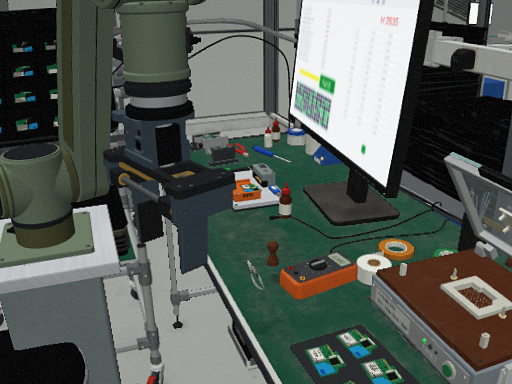

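The hand fit of the deck agrees with the socket housing and carriage to about 2 mm, giving yaw -0.036 and the carriage origin at y ≈ -28 mm. The side view shows the monitor well behind the station and only the flux bottle to its right. I'll close the gripper and do the left push.

```bash
cat >> h.py <<'E'
yaw=-0.036; o=np.array([0.5308,0.0744]); R=np.array([[np.cos(yaw),-np.sin(yaw)],[np.sin(yaw),np.cos(yaw)]])
q=[np.cos(yaw/2),np.sin(yaw/2),0,0]
def P(x,y,z): return [*(o+R@(np.array([x,y])/1000)),z/1000]
def st():
    p=np.array(manip.read_ee_pos()); return ((p[:2]-o)@R*1000).round(1),round(p[2]*1000,1),np.round(manip.read_wrist_force(),1),round(manip.read_time(),2)
E
python3 - <<'E'
from h import *
manip.set_gripper(0)
manip.move_pose(P(-50,-108,160),q); print(st())
print(manip.move_straight(P(-50,-108,30),speed=.12),st())
print(manip.move_straight(P(-50,-30,30),speed=.04,threshold=8),st())
cv2.imwrite("pics/t2.png",cv2.resize(cv2.cvtColor(manip.camera("top"),4)[140:245,140:280],None,fx=5.5,fy=5.5,interpolation=2))
E
```

```text
(array([ -49.8, -108.6]), np.float64(160.1), array([0.4, 0.1, 0.2]), 4.05)
False (array([ -49.4, -108. ]), np.float64(30.6), array([-0.7, -0.6,  0.3]), 5.28)
False (array([-50., -30.]), np.float64(30.0), array([-0.6,  0.5, -0.5]), 7.38)
```

View pics/t2.png

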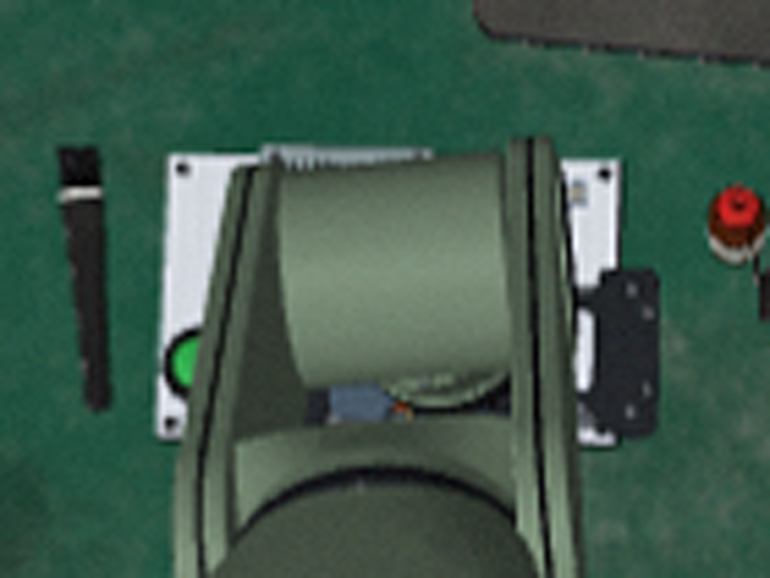

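The arm hides the carriage in this top view, but the brush and flux bottle are undisturbed. The tip is about 6 mm short of the expected corner contact, so I'll continue until it stops.

```bash
python3 - <<'E'
from h import *
print(manip.move_straight(P(-50,-8,30),speed=.025,threshold=7),st())
s=manip.camera("side")
cv2.imwrite("pics/s2.png",cv2.resize(cv2.cvtColor(s,4)[140:240,190:310],None,fx=6,fy=6,interpolation=2))
E
```

```text
True (array([-49.6, -17.6]), np.float64(29.9), array([ 0.1, -2.5,  2. ]), 8.02)
```

View pics/s2.png

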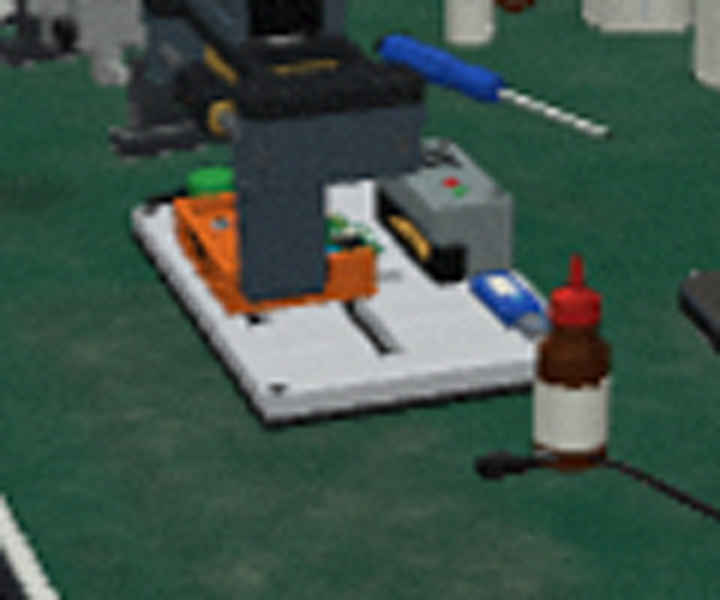

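The finger is against the carriage's right rim and both slots behind it are clear. It stopped firmly at y = -17.6. I'll back off and check the carriage position from above.

```bash
cat >> h.py <<'E'
def car(im):
    H,s,v=cv2.split(cv2.cvtColor(im,41)); m=(H>5)&(H<18)&(s>150); m[:160]=0;m[235:]=0;m[:,:165]=0;m[:,256:]=0
    p=np.argwhere(m)[:,::-1]; lo,hi=p.min(0)-.5,p.max(0)+.5
    return ((ray("top",[[lo[0],hi[1]],[hi[0],hi[1]],[hi[0],lo[1]],[lo[0],lo[1]]],.04)-o)@R*1000).round(1).tolist()
E
python3 - <<'E'
from h import *
manip.move_straight(P(-50,-45,30),speed=.1)
manip.move_straight(P(-50,-60,110),speed=.2)
manip.move_pose(P(-140,-230,150),q); print(st())
im=manip.camera("top"); print(car(im))
cv2.imwrite("pics/t3.png",cv2.resize(cv2.cvtColor(im,4)[155:245,150:270],None,fx=6.5,fy=6.5,interpolation=2))
E
```

```text
(array([-139.9, -229.4]), np.float64(149.2), array([ 0.6,  0.5, -0.4]), 9.85)
[[-74.7, 86.3], [-73.6, -12.9], [-0.9, -11.0], [-2.1, 89.2]]
```

View pics/t3.png

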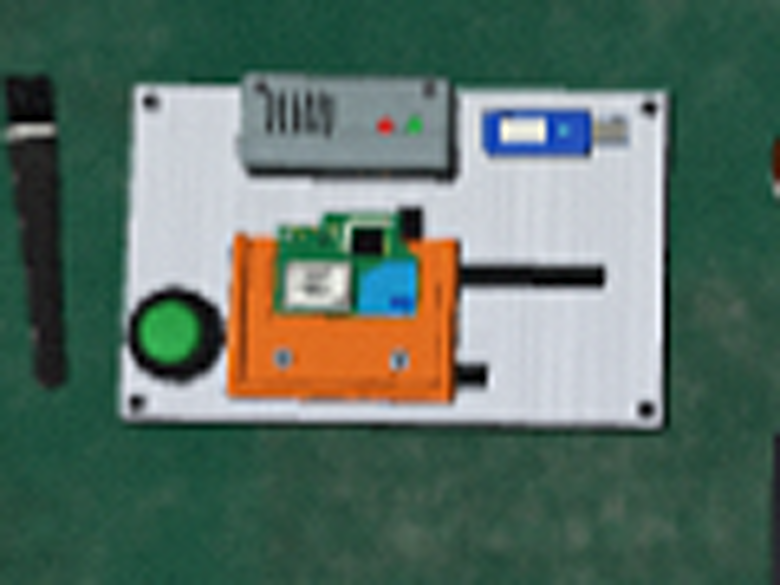

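The carriage now sits at the corner (y ≈ 38 mm, front face at x ≈ -73), and the board is seated at crop (347,262). Next is the push into the socket.

```bash
python3 - <<'E'
from h import *
manip.move_pose(P(-112,38,110),q)
print(manip.move_straight(P(-112,38,30),speed=.12),st())
print(manip.move_straight(P(-85,38,30),speed=.05,threshold=8),st())
print(manip.move_straight(P(-48,38,30),speed=.03,threshold=9),st())
E
```

```text
False (array([-111.3,   37.8]), np.float64(30.5), array([-0.6, -0.6, -0. ]), 11.78)
False (array([-84.8,  38. ]), np.float64(29.9), array([ 0.2, -0.2,  0.8]), 12.47)
True (array([-64.6,  37.8]), np.float64(29.4), array([-0.5, -0.6, -0.1]), 13.24)
```

```bash
python3 - <<'E'
from h import *
print(manip.move_straight(P(-55,38,30),speed=.02,threshold=10),st())
manip.move_straight(P(-95,38,30),speed=.1)
manip.move_straight(P(-112,38,110),speed=.2)
manip.move_pose(P(-140,-230,150),q); print(st())
im=manip.camera("top"); print(car(im)); manip.trace
cv2.imwrite("pics/t4.png",cv2.resize(cv2.cvtColor(im,4)[155:245,150:270],None,fx=6.5,fy=6.5,interpolation=2))
cv2.imwrite("pics/s4.png",cv2.resize(cv2.cvtColor(manip.camera("side"),4)[150:230,200:310],None,fx=7,fy=7,interpolation=2))
E
```

```text
True (array([-64.7,  37.5]), np.float64(28.9), array([-0.1, -0.3, -0.5]), 13.59)
(array([-140.1, -229.4]), np.float64(149.3), array([-0.4,  1.2,  0.2]), 15.65)
[[-49.7, 87.3], [-48.6, -12.3], [24.6, -10.3], [23.4, 90.2]]
```

View pics/t4.png

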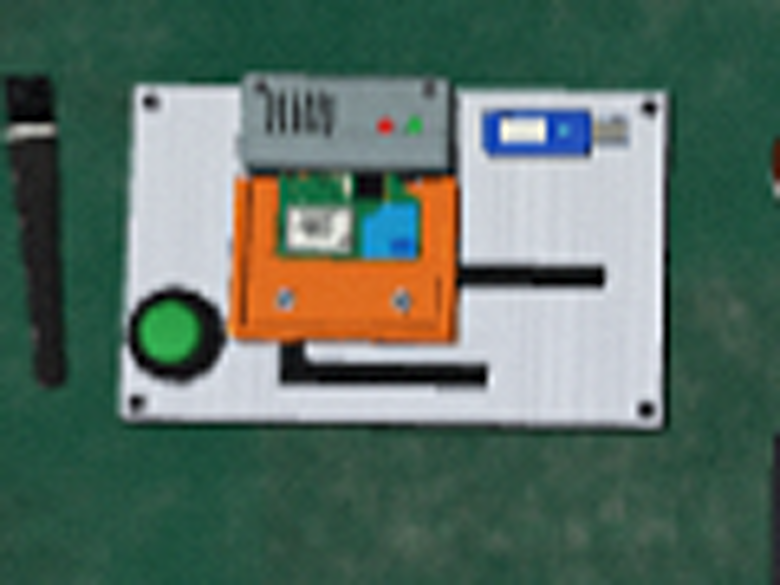

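View pics/s4.png

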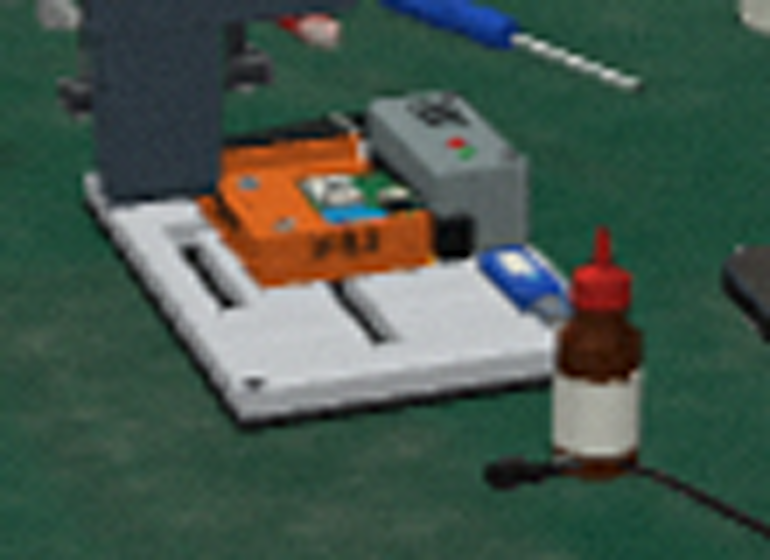

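The carriage moved a further 25 mm, exactly home, with the board in the socket mouth and flat. The button cap is at crop (170,330) and is clear of the carriage. Now I'll press it.

```bash
python3 - <<'E'
from h import *
manip.move_pose(P(-43,113,110),q)
print(manip.move_straight(P(-43,113,60),speed=.1,threshold=5),st())
print(manip.move_straight(P(-43,113,22),speed=.02,threshold=2.5),st())
print(manip.move_straight(P(-43,113,22),speed=.02,threshold=12),st())
manip.pause(.1);print(st())
E
```

```text
False (array([-42.5, 112.8]), np.float64(60.4), array([ 0.5, -0.3,  0.2]), 17.74)
True (array([-43., 113.]), np.float64(36.8), array([0.3, 0.7, 3.9]), 18.89)
True (array([-43., 113.]), np.float64(34.2), array([-0.4, -0.4,  6.1]), 19.26)
(array([-43., 113.]), np.float64(34.3), array([-0.9,  0. ,  6.8]), 19.36)
```

```bash
python3 - <<'E'
from h import *
print(manip.move_straight(P(-43,113,28),speed=.02,threshold=12),st()); manip.pause(.2); print(st())
for z in (35,36,37,38,39,40,41,42):
    manip.move_straight(P(-43,113,z),speed=.03); manip.pause(.05)
    print(z,np.mean([manip.read_wrist_force()[2] for _ in range(10)]).round(2),st()[1:])
E
```

```text
True (array([-43., 113.]), np.float64(34.2), array([-1.6, -1. ,  6.6]), 19.57)
(array([-43., 113.]), np.float64(34.3), array([-1.4, -0.2,  7. ]), 19.77)
35 5.23 (np.float64(35.0), array([-0.7,  0.2,  5.2]), 20.07)
36 3.97 (np.float64(35.9), array([ 0.2, -0.2,  4. ]), 20.37)
37 3.35 (np.float64(37.0), array([ 0.5, -0.7,  3.3]), 20.67)
38 2.44 (np.float64(38.0), array([ 0.4, -0.1,  2.4]), 20.97)
39 2.2 (np.float64(39.0), array([-0.2, -0.6,  2.2]), 21.27)
40 1.39 (np.float64(40.0), array([0.2, 0.6, 1.4]), 21.57)
41 -0.43 (np.float64(40.8), array([-0.6, -1.2, -0.4]), 21.87)
42 -0.56 (np.float64(42.0), array([ 0.3, -0.5, -0.6]), 22.17)
```

The spring runs from about z = 40.3 to a hard stop at 34.3, so the button went the full 6 mm. I'll retract, check and hand in.

```bash
python3 - <<'E'
from h import *
manip.move_straight(P(-43,113,120),speed=.15)
manip.move_pose(P(-140,-230,150),q)
im=manip.camera("top"); c=car(im); print(c,st())
b=manip.trace("top","board"); print([d["box"] for d in b[:1]])
if c[0][0]>-52: print(manip.job_done())
E
```

```text
[[-49.7, 87.3], [-48.6, -12.3], [24.6, -10.3], [23.4, 90.2]] (array([-139.5, -229.4]), np.float64(149.8), array([0.4, 0.3, 0.1]), 24.23)
[[203.3, 185.2, 23.2, 16.9]]
the job is handed in; nothing more can be done
None
```

The carriage was pushed to the corner and then fully home, the start button was pressed its full 6 mm and released, and the job was handed in at about 24 s; the judge's result was not shown.

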